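# Run the loading shuttle to the third gap and push the pack home

### The job

Run the loading shuttle along the front rail of the charging rack with a fingertip, counting the gaps from the left as the robot sees them, until it stands squarely in front of the third gap (leave it there). Then push the battery pack out of the shuttle straight into that gap until it is fully home against the contact wall and presses the sprung pins in. Only push: do not lift the pack, and leave the packs in the other gaps and the things on the bench where they are.

Things in the scene. Friction and masses are not known exactly. Their poses are not given: they have to be found in the camera images.
- rack: fixed grey charging rack, 204 x 244 mm (x, y); origin under its centre, on the bench; x points away from the robot into the gaps, y to the left. Deck 10 mm above the bench; on its far half 7 black dividers, 5 mm thick, tops 31 mm above the bench, leave 6 gaps 33 mm wide, centred at y = +95 (first), +57, +19 (third), -19, -57, -95 mm
- gap3 (a point): middle of the third gap's mouth, at deck height: rack frame x 0, y +19, z 10 mm; axes as the rack's. The dividers run from here (rounded ends) to the aluminium contact wall, whose face is 86 mm further in x. On this side of the mouths lies the open deck on which the shuttle runs
- rail (a point): middle of the round steel rail along the rack's front edge, which guides the shuttle: 8 mm thick, 232 mm long in y, at rack x -101 mm, its top 10.5 mm above the bench; axes as the rack's
- shuttle: white loading shuttle, slides along the rack's y only (about 1 N; stays where left); starts in front of the first gap, within 20 mm. Origin on the bench under its middle, at rack x -47 mm. Two cheeks 86 mm long (x), 33 mm apart inside, tops 19 mm above the bench; no floor, the pack rests on the deck. Open towards the gaps; towards the robot only a bar and bridge, tops 14.5 mm above the bench
- shuttle_mid (a point): middle of the shuttle at deck height, 10 mm above its origin; axes as the rack's. A fingertip 21 mm or more above the bench passes over all of the shuttle but its two upright tabs
- tab_left (a point): middle of the outer face of the shuttle's left finger tab, 24.5 mm above the bench: push here to move the shuttle to the right. Upright plate 30 mm long in x, 4 mm thick, top 38.5 mm above the bench, 39 mm left (y) and 2 mm beyond (x) the shuttle's middle; axes as the rack's
- tab_right (a point): the same on the right tab, 39 mm right of the shuttle's middle: push here to move the shuttle to the left
- pack_mid (a point): middle of the underside of the black battery pack standing in the shuttle: 84 mm long, 29 wide, 19 high, 0.19 kg, loose, about 2 mm play each side; top 29 mm above the bench. x is its long axis, away from the robot (ends at +-42 mm), z up. Fully home: front end at the contact wall, this point 44 mm beyond gap3 in x, rear end about flush with the dividers' ends
- pack: the same pack; origin within 1 mm of pack_mid, its axes turned 21.5 degrees from its sides
- contact_pins (a joint): two brass pins in the third gap's contact wall, 10 mm above the deck; value in m: 0 = sprung out 5.5 mm from the wall, 0.0055 = pressed flush. 0.3 N presses them in, so the pack stays where it is pushed
- pack_gap2: same kind of pack, fully in the second gap; origin under its middle; leave it
- pack_gap5: same kind of pack, fully in the fifth gap; origin under its middle; leave it
- driver_red: red-handled screwdriver lying right of the rack, 24 mm high; leave it
- sense_board: blue-sleeved circuit board, 34 x 100 x 8 mm, lying left of the rack; leave it
- flux_jar: round flux tin, 46 mm wide, 35 mm high, left of the rack; leave it
Mind the look-alikes: they are no part of the job. What is shaped like the pack but pink or turquoise is not meant.

How it is judged (in metres and radians):
On the way, in this order (a step that is already met when the one before it is completed fails the run):
1. the shuttle stands squarely in front of the third gap (within 5 mm), the pack still in it (y of shuttle_mid in the frame of gap3 between -0.005 and 0.005 m and x of pack_mid in the frame of rack below -0.038 m), for 0.2 s.
2. the pack is fully home in the third gap, the pins pressed in (y of pack_mid in the frame of gap3 between -0.005 and 0.005 m and x of pack_mid in the frame of rack above 0.0405 m and value of joint contact_pins above 0.0025 m and z of pack_mid in the frame of rack below 0.014 m and angle between the x axis of pack_mid and the x axis of rack, either way round below 0.12 rad), for 0.2 s.
At the end, for the whole second after the job is handed in: the pack is at rest in the third gap, front end within 3.5 mm of the contact wall, pins pressed in over 2.5 mm, straight within 7 degrees; the shuttle still faces that gap within 5 mm; packs in the other gaps moved under 8 mm, screwdriver, board and tin under 20 mm (all of step 2 and y of shuttle_mid in the frame of gap3 between -0.005 and 0.005 m and linear speed of pack below 0.01 m/s and distance of each of pack_gap2, pack_gap5 from where it was at the start of the episode below 0.008 m and distance of each of driver_red, sense_board, flux_jar from where it was at the start of the episode below 0.02 m); the robot touches nothing.
It fails at once if the pack is lifted off the deck (z of pack_mid in the frame of rack above 0.018 m).
It fails at once if a pack in another gap is moved by more than 8 mm (distance of any of pack_gap2, pack_gap5 from where it was at the start of the episode above 0.008 m).
It fails at once if the screwdriver, the board or the tin is knocked by more than 20 mm (distance of any of driver_red, sense_board, flux_jar from where it was at the start of the episode above 0.02 m).
It fails at once if the pack goes into another gap (x of pack_mid in the frame of rack above -0.02 m and (y of pack_mid in the frame of gap3 above 0.012 m or y of pack_mid in the frame of gap3 below -0.012 m)).
It also fails if it takes over 51 s, if anything falls off the work surface, if the arm or the gripper's body presses on something with over 40 N, if the wrist force passes 120 N, or if a joint passes its speed limit or range.

### The arm

A 7-joint arm with a two-finger parallel gripper is mounted at the origin on a cart in front of the work surface, level with it; the furniture and walls round the work are solid. World frame = base frame: x ahead of the robot, y to its left, z up, the work surface at z = 0. Lengths are in mm, angles in rad, forces in N, time in s.
With the tool pointing down it reaches from about 400 to 850 mm from the base axis. Payload 4.5 kg.
Tool frame: the origin (TCP) lies at the very end of the fingers, on their centre line; the grasp point (between the pads) lies 19 mm behind it; x points along the fingers, z is the direction in which the jaws open and shut, and the axes are right-handed (so a half turn about x gives the same grasp; the last joint's range is limited). The gripper opens to 85 mm and grips with 20 to 120 N. Pads are 22 mm wide; open, the fingers measure 114 mm over their backs; the gripper's body (76 mm by 85 mm) begins 54 mm behind the grasp point. The pads swing forward as they close: fully open they stand 13 mm farther back than shut.
Start: joints at [1.382, 0.689, -0.195, 1.565, 0.157, 0.902, -0.215], TCP at [138.129, -609.571, 207.217] pointing down, gripper open.
Joint ranges: [-3.01, 3.01], [-0.46, 2.08], [-1.47, 1.51], [0.13, 2.56], [-1, 4.14], [0.04, 2.09], [-2.66, 2.66]. Speed limits (rad/s): [2.57, 2.57, 3.14, 3.14, 3.14, 3.14, 3.14].

### API

Orientations are given as a rotation vector (axis times angle).
In Python, from workcell import env gives the robot as it stands. The module is installed in compiled form; this text tells all that it offers.
- The arm moves only by the shell command python3 -m crank 'ROWS' [FORCE]. ROWS is JSON, a list that holds one entry, the list of rows, each a list of 5 numbers: the finger opening in mm, from 0 to 85.4, then the shift along the tool's x, y, z in mm, then the turn about the tool's x in rad. A call has exactly 10 rows; each row shifts and turns the commanded pose from where the row before left it, along the tool's axes as they then stand; what a row does not reach is not made up. A row lasts 1/12 s, in which the tool goes at most 41.7 mm and 7.16 degrees, less where a joint would pass 70% of its speed; a pose out of reach is approached as far as the arm can. A call with a gripper value outside its range is refused whole. The fingers move at their own pace and stop on an object; FORCE is the grip in N (left out, the last holds). Time passes only in rows, so rows that do not move let the fingers close, or fill a call up. It gives the time, the measured TCP pose, the force and the opening at its end, in the units of the state.
- env.sense(): the state, without advancing time (a new reading comes with each control period).
- env.camera(name): name is "side" or "top" or "wrist"; returns the picture (420x560x3 uint8, blue, green, red); there is no depth.
- env.camera_params(name): a dict with "fx", "fy", "cx", "cy" (pixels), "k1" (the pictures are not rectified: a ray, as slopes to the right and down, at radius r is drawn at 1 + k1 r^2 times it, then the intrinsics apply), "R" (3x3) and "t" (3): a world point X has camera coordinates R X + t. Camera axes: x right, y down, z forward; pixel columns grow to the right and rows downward; lengths in mm; the calibration is good to about 2 mm. A picture is of the moment at which its call begins: read the wrist's pose just before it. camera_params takes no time and is no camera call; for the wrist camera it gives the pose at the moment of the call.
- env.sign_off(): hands the job in, once; it reports no verdict.
The state is a dict: "time_s": time; "joint_positions": joint angles; "qvel": joint speeds; "effort": joint torques, N m; "ee_pos": TCP position; "tcp_rot": TCP orientation; "force": force on the tool from outside, world axes, zero at the start; "torque": the same for the moment, N m; "opening": opening from 0.0 (shut) to 1.0 (fully open).
Only numpy, scipy, OpenCV 4.12 (cv2) and the standard library are available. Lean on these libraries where they do the work, as an engineer would, in place of code of your own. Each camera call takes 0.05 s, during which the arm holds its last target.

## Working session

There is one attempt and no reset: what is moved stays moved. The work goes in short steps, Python scripts to look and compute and a shell command to move; the robot and the scene stay as the last step left them, time stands still between calls to the robot, and variables do not carry over. Pictures are saved under pics/ and viewed, and the job is handed in when it is done.

```bash
mkdir -p pics; python3 - <<'E'
from workcell import env
import cv2
s=env.sense()
for k in ("time_s","ee_pos","tcp_rot","force","opening"): print(k,s[k])
for n in ("side","top"):
    im=env.camera(n); cv2.imwrite(f"pics/{n}0.png",im); p=env.camera_params(n); print(n,p)
E
```

```text
time_s 0.0
ee_pos [ 137.87669097 -608.8775571   206.3672531 ]
tcp_rot [ 1.04457311  1.30801071 -1.04279853]
force [0.61045885 0.09165846 0.26205544]
opening 0.9967342789498378
side {'fx': 406.03313828420875, 'fy': 406.03313828420875, 'cx': 281.86159845672285, 'cy': 215.02278992362346, 'k1': -0.11420787293234647, 'R': array([[-0.93872975, -0.34464047, -0.00306711],
       [-0.21634851,  0.59616951, -0.77315926],
       [ 0.26829049, -0.72512403, -0.63420451]]), 't': array([547.02900939, 134.58519013, 992.2152185 ])}
top {'fx': 412.96338267787036, 'fy': 412.96338267787036, 'cx': 284.1121493961141, 'cy': 207.2054905384619, 'k1': -0.04710612703913835, 'R': array([[ 2.65516421e-02, -9.99646946e-01,  9.96604065e-04],
       [-9.92948815e-01, -2.64889276e-02, -1.15546475e-01],
       [ 1.15532080e-01,  2.07837182e-03, -9.93301575e-01]]), 't': array([ 27.60080765, 567.59844453, 905.08301115])}
```

View pics/side0.png

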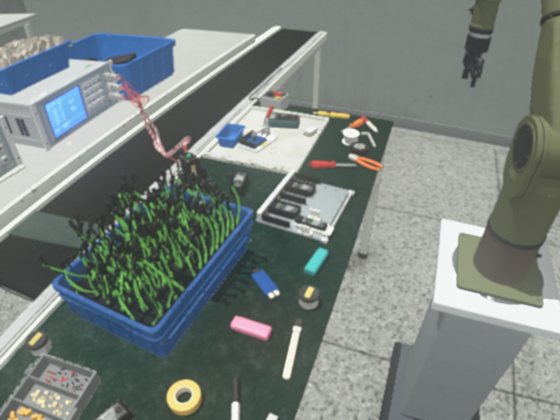

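View pics/top0.png

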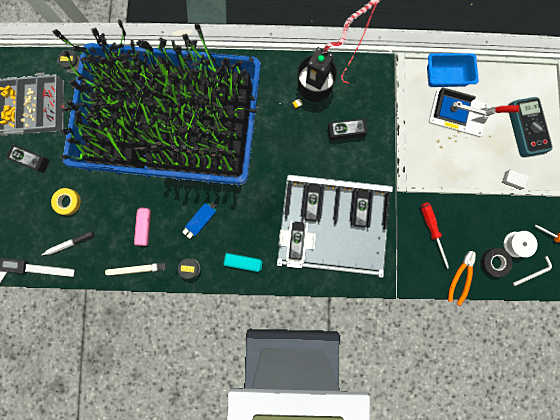

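```bash
python3 - <<'E'
import cv2
im=cv2.imread("pics/top0.png")[165:285,265:405]
cv2.imwrite("pics/top0z.png",cv2.resize(im,None,fx=5.5,fy=5,interpolation=cv2.INTER_CUBIC)[:600,:800])
E
```

```text
(no output)
```

View pics/top0z.png

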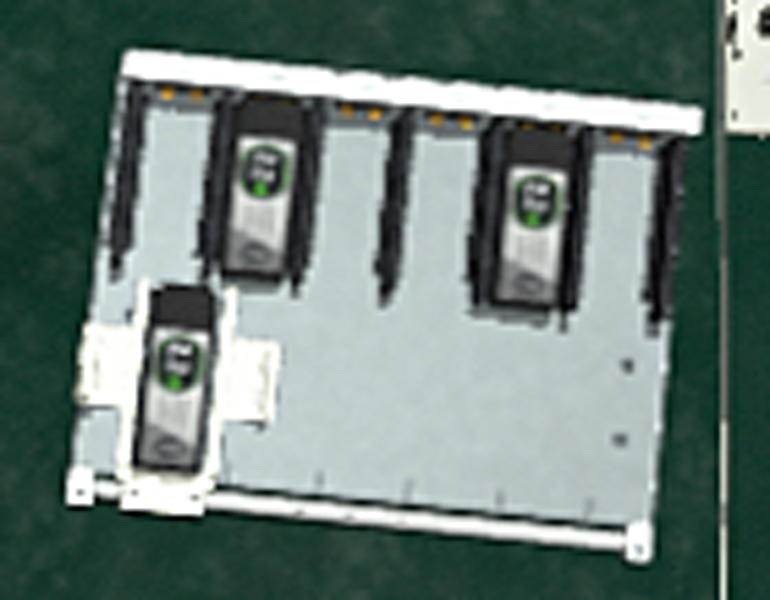

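```bash
cat > h.py <<'E'
import numpy as np, cv2
from scipy.optimize import least_squares
from scipy.spatial.transform import Rotation as Ro
def proj(P,X):
    X=np.atleast_2d(X).astype(float); c=X@np.array(P["R"]).T+P["t"]
    s=c[:,:2]/c[:,2:]; r2=(s**2).sum(1,keepdims=True); s=s*(1+P["k1"]*r2)
    return s*[P["fx"],P["fy"]]+[P["cx"],P["cy"]]
def rack2w(q,L):
    L=np.atleast_2d(L).astype(float); c,s=np.cos(q[2]),np.sin(q[2])
    return np.c_[q[0]+c*L[:,0]-s*L[:,1], q[1]+s*L[:,0]+c*L[:,1], L[:,2]]
def fit(P,L,uv,q0):
    r=least_squares(lambda q:(proj(P,rack2w(q,L))-uv).ravel(),q0,x_scale=[10,10,.1],loss="soft_l1")
    return r.x,proj(P,rack2w(r.x,L))-uv
def pix2plane(P,uv,z):
    r=least_squares(lambda a:(proj(P,[[a[0],a[1],z]])-uv).ravel(),[600,0]); return r.x
E
python3 - <<'E'
from h import *
from workcell import env
P=env.camera_params("top")
print("cam",-np.array(P["R"]).T@P["t"])
z=np.array([[80,487],[638,540],[118,272],[205,282],[296,293],[385,300],[476,308],[565,325],[655,330]],float)
uv=z/[5.5,5]+[265,165]-[.4,.4]
L=[[-101,119,10.5],[-101,-119,10.5]]+[[1,y,26] for y in (114,76,38,0,-38,-76,-114)]
q,r=fit(P,L,uv,[560,-50,0.1]); print(q,np.round(r,1).tolist())
# shuttle: cheeks/tabs; pack top corners
for n,u,v,zz in (("packtop front",182,287,29),("packtop rear",172,470,29),("pack L",137,380,29),("pack R",217,380,29),("tabR",270,380,38),("tabL",82,365,38)):
    w=pix2plane(P,np.array([u/5.5+265-.4,v/5+165-.4]),zz); d=w-q[:2]; c,s=np.cos(q[2]),np.sin(q[2])
    print(n,w.round(1),"rack",np.round([c*d[0]+s*d[1],-s*d[0]+c*d[1]],1))
s=env.sense(); print(Ro.from_rotvec(s["tcp_rot"]).as_matrix().round(3))
W=env.camera_params("wrist"); print(W, "wcam", -np.array(W["R"]).T@W["t"], s["ee_pos"])
E
```

```text
cam [458.29723325  40.74503817 964.57687291]
[ 5.29721343e+02 -7.37665569e+01 -8.98612513e-02] [[-1.4, 1.2], [0.3, 2.6], [-0.9, -0.2], [-0.2, -0.3], [-0.2, -0.6], [0.2, -0.0], [0.2, 0.3], [0.6, -1.2], [0.7, -0.3]]
packtop front [534.1  11. ] rack [-3.2 84.8]
packtop rear [451.4  13.2] rack [-85.8  79.6]
pack L [491.5  28.5] rack [-47.3  98.4]
pack R [492.3  -4.4] rack [-43.5  65.8]
tabR [492.6 -25.5] rack [-41.3  44.7]
tabL [497.3  51.2] rack [-43.5 121.5]
[[-0.     0.975  0.221]
 [ 0.002  0.221 -0.975]
 [-1.    -0.    -0.002]]
{'fx': 338.0761019612709, 'fy': 338.0761019612709, 'cx': 278.86974271513236, 'cy': 210.00907597583344, 'k1': -0.07593317626423775, 'R': array([[ 0.22019065, -0.9754545 , -0.00214537],
       [-0.94146219, -0.21309206,  0.26122925],
       [-0.2552744 , -0.05550046, -0.96527441]]), 't': array([-624.8220552 ,  -33.75739188,  379.68338158])} wcam [ 202.72211866 -595.60631282  373.97659705] [ 137.93206645 -608.94562732  206.46409924]
```

```bash
python3 -m crank '[[[0,0,30,0,0.1045],[0,0,30,0,0.1045],[0,0,30,0,0.1045],[0,0,35,0,0],[0,0,35,0,0],[0,0,35,0,0],[0,0,35,0,0],[0,0,30,-10,0],[0,0,20,-30,0],[0,0,0,-40,0]]]'; python3 -m crank '[[[0,0,0,-40,0],[0,0,0,-40,0],[0,0,0,-40,0],[0,0,0,-40,0],[0,0,0,-40,0],[0,0,0,-40,0],[0,0,0,-40,0],[0,0,0,-40,0],[0,0,0,-40,0],[0,0,0,-40,0]]]'
```

```text
time_s: 0.93
ee_pos: [428.8, -536.2, 205.4]
tcp_rot: [1.275, 1.163, -1.271]
force: [0.8, 0.2, 0.8]
opening: -0.003
time_s: 1.77
ee_pos: [459.4, -136.3, 207.1]
tcp_rot: [1.276, 1.165, -1.276]
force: [0.7, -0.8, -0.8]
opening: 0.002
```

```bash
python3 -m crank '[[[0,0,10,-40,0],[0,0,10,-40,0],[0,0,0,-40,0],[0,0,0,-20,0],[0,0,0,0,0],[0,0,0,0,0],[0,0,0,0,0],[0,0,0,0,0],[0,0,0,0,0],[0,0,0,0,0]]]'; python3 - <<'E'
from h import *
from workcell import env
import json
s=env.sense();W=env.camera_params("wrist"); im=env.camera("wrist")
cv2.imwrite("pics/w1.png",cv2.resize(im,None,fx=1.4,fy=1.4,interpolation=cv2.INTER_CUBIC)); cv2.imwrite("pics/w1raw.png",im)
json.dump({k:(v.tolist() if hasattr(v,"tolist") else v) for k,v in W.items()},open("w1.json","w"))
print(s["ee_pos"],Ro.from_rotvec(s["tcp_rot"]).as_matrix().round(3))
E
```

```text
time_s: 2.6
ee_pos: [492.3, -1.9, 207.2]
tcp_rot: [1.277, 1.163, -1.278]
force: [-0.2, -0.3, -0.1]
opening: -0.006
[492.34459054  -1.89161487 207.18755266] [[-0.     0.996 -0.093]
 [-0.001 -0.093 -0.996]
 [-1.    -0.     0.001]]
```

View pics/w1.png

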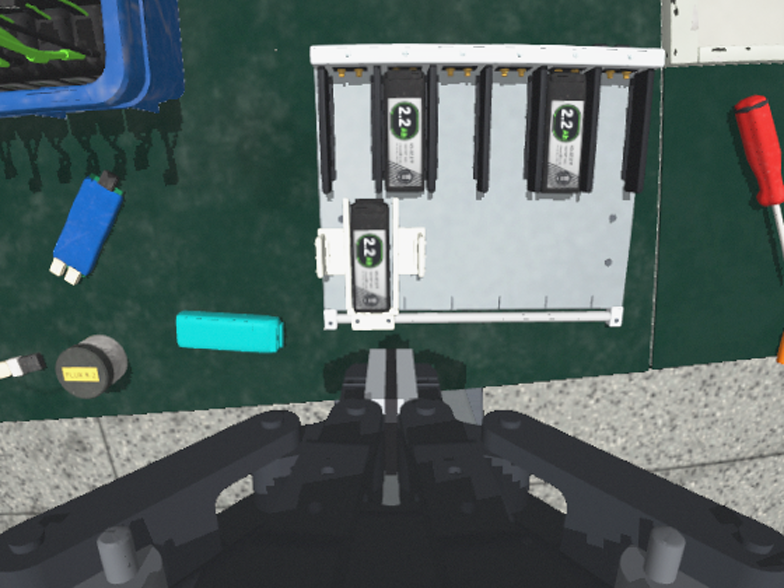

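```bash
python3 - <<'E'
import cv2
im=cv2.imread("pics/w1raw.png")
cv2.imwrite("pics/w1a.png",cv2.resize(im[115:245,215:345],None,fx=4.5,fy=4.5,interpolation=cv2.INTER_CUBIC))
cv2.imwrite("pics/w1b.png",cv2.resize(im[115:245,325:475],None,fx=4.5,fy=4.5,interpolation=cv2.INTER_CUBIC))
E
```

```text
(no output)
```

View pics/w1a.png

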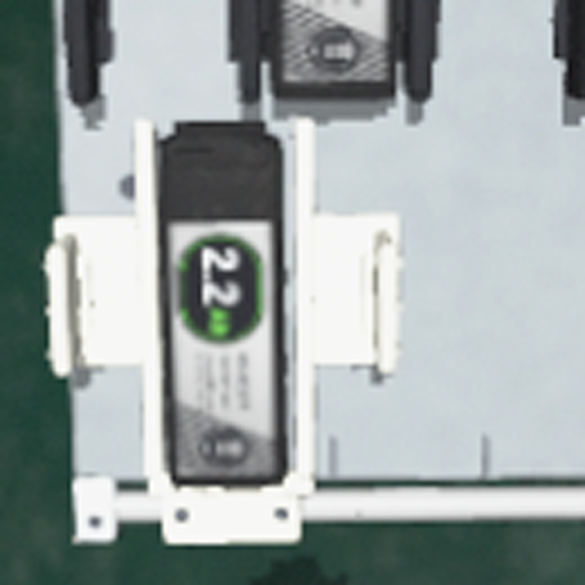

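View pics/w1b.png

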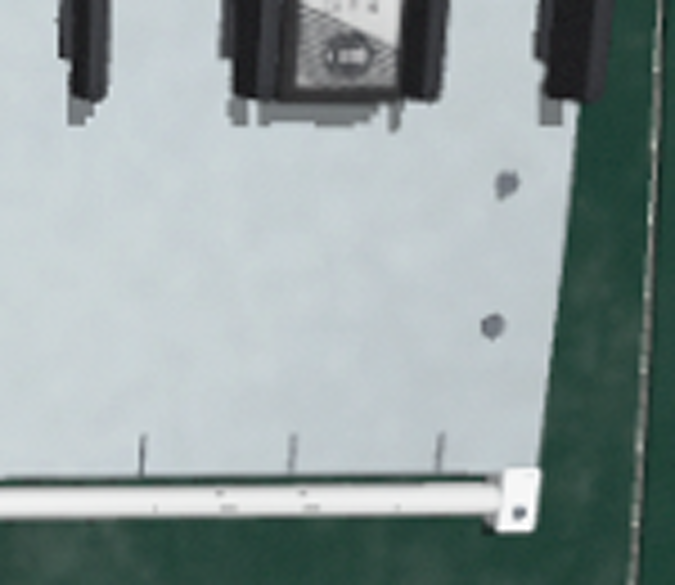

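```bash
cat > f1.py <<'E'
from h import *
import json
P=json.load(open("w1.json")); 
A=lambda u,v:(215+(u+.5)/4.5-.5,115+(v+.5)/4.5-.5)
B=lambda u,v:(325+(u+.5)/4.5-.5,115+(v+.5)/4.5-.5)
# (rack pt, pixel, mask u,v)
F=[((0,0,31),B(92,101),(1,1)),((0,-114,31),B(594,101),(1,1)),((0,-76,31),B(424,101),(1,1)),
((0,76,31),A(251,103),(1,1)),((0,38,31),A(420,103),(1,1)),((0,114,31),A(84,103),(1,1)),
((-30,-122,10),B(571,180),(1,0)),((-90,-122,10),B(546,420),(1,0)),((-90,122,10),A(73,420),(1,0)),((-25,122,10),A(60,160),(1,0)),
((-101,0,6.5),B(30,501),(0,1)),((-101,-60,6.5),B(300,500),(0,1)),((-101,50,6.5),A(400,503),(0,1))]
L=np.array([f[0] for f in F],float);uv=np.array([f[1] for f in F]);m=np.array([f[2] for f in F])
r=least_squares(lambda q:((proj(P,rack2w(q,L))-uv)*m).ravel(),[530,-74,-.09],x_scale=[10,10,.1],loss="soft_l1")
q=r.x;print(q);print(((proj(P,rack2w(q,L))-uv)*m).round(1).tolist())
def inr(uv,z):
    d=pix2plane(P,np.array(uv),z)-q[:2];c,s=np.cos(q[2]),np.sin(q[2]);return np.round([c*d[0]+s*d[1],-s*d[0]+c*d[1]],1)
print("marks",[inr(p,10) for p in (A(333,455),A(485,455),B(142,455),B(292,455),B(440,455))])
print("cheekL out/in, R in/out (z19)",[inr(p,19) for p in (A(145,300),A(157,300),A(295,300),A(313,300))])
print("tabL,R outer top",[inr(p,38.5) for p in (A(46,305),A(398,305))], "tab x ends",[inr(p,38.5) for p in (A(62,372),A(388,372),A(62,238))])
print("pack top rear, front, L,R",[inr(p,29) for p in (A(230,485),A(222,122),A(158,200),A(286,200),A(165,450),A(290,450))])
E
python3 f1.py
```

```text
[ 5.34826934e+02 -7.41976851e+01 -8.37259565e-02]
[[0.9, 0.0], [-0.1, 0.2], [1.6, 0.0], [-0.3, 0.1], [0.2, -0.2], [-1.2, 0.6], [-0.5, 0.0], [-1.0, 0.0], [0.2, 0.0], [0.4, 0.0], [0.0, -0.2], [-0.0, -0.6], [-0.0, -0.2]]
marks [array([-87.4,  57.2]), array([-87.8,  19.2]), array([-88.2, -19. ]), array([-88.7, -57.1]), array([-89.1, -95.3])]
cheekL out/in, R in/out (z19) [array([-46.1, 101.9]), array([-46.2,  99. ]), array([-46.5,  66.3]), array([-46.6,  62. ])]
tabL,R outer top [array([-43.5, 122.3]), array([-44.3,  43.3])] tab x ends [array([-59. , 119.4]), array([-59.7,  45.4]), array([-28.4, 117.9])]
pack top rear, front, L,R [array([-89.1,  82.2]), array([-4.1, 82.3]), array([-21.4,  97.2]), array([-21.7,  68.2]), array([-80.3,  97.4]), array([-80.6,  67.8])]
```

```bash
python3 -m crank '[[[0,0,4,-28,0],[0,0,0,-27,0],[0,0,0,-27,0],[0,30,0,0,0],[0,40,0,0,0],[0,40,0,0,0],[0,35,0,0,0],[0,20,0,0,0],[0,12,0,0,0],[0,5,0,0,0]]]'; python3 - <<'E'
from h import *
from workcell import env
s=env.sense(); im=env.camera("wrist"); cv2.imwrite("pics/w2.png",im)
q=[534.83,-74.2,-.09];d=s["ee_pos"][:2]-q[:2];c,n=np.cos(q[2]),np.sin(q[2]);print(c*d[0]+n*d[1],-n*d[0]+c*d[1],s["ee_pos"][2],s["force"])
E
```

```text
time_s: 3.48
ee_pos: [502.7, 80.1, 23.1]
tcp_rot: [1.274, 1.166, -1.279]
force: [-0.3, -0.5, -0.5]
opening: 0.0
-45.85221383410933 150.7916411821423 23.085454409603454 [-0.34492977 -0.45537218 -0.45465582]
```

View pics/w2.png

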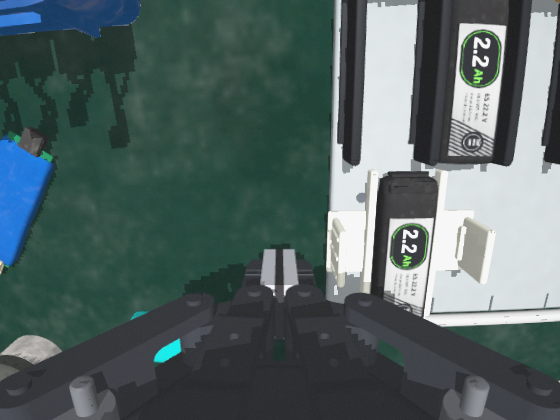

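```bash
python3 -m crank '[[[0,0,0,8,0],[0,0,0,5,0],[0,0,0,5,0],[0,0,0,7,0],[0,0,0,8,0],[0,0,0,8,0],[0,0,0,8,0],[0,0,0,8,0],[0,0,0,6,0],[0,0,0,3,0]]]'; python3 - <<'E'
from h import *
from workcell import env
s=env.sense(); im=env.camera("wrist"); cv2.imwrite("pics/w3.png",im)
q=[534.83,-74.2,-.09];d=s["ee_pos"][:2]-q[:2];c,n=np.cos(q[2]),np.sin(q[2]);print(c*d[0]+n*d[1],-n*d[0]+c*d[1],s["ee_pos"][2],s["force"])
E
```

```text
time_s: 4.37
ee_pos: [497.7, 13.5, 25.2]
tcp_rot: [1.276, 1.164, -1.277]
force: [0.2, 0.4, 0.9]
opening: -0.001
-44.89086991636238 83.958150487309 25.17903218396523 [0.18285359 0.35321627 0.88849949]
```

View pics/w3.png

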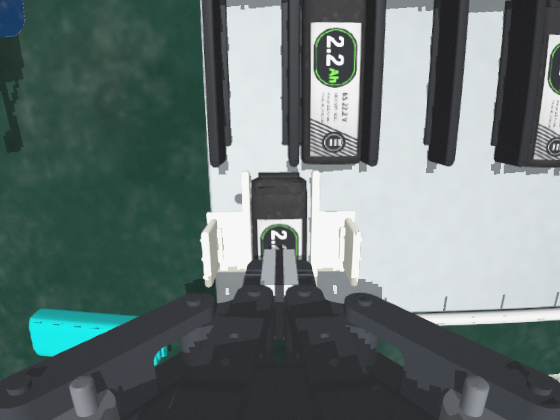

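```bash
python3 - <<'E'
from h import *
from workcell import env
s=env.sense();P=env.camera_params("wrist");print(s["ee_pos"],s["force"],proj(P,s["ee_pos"]))
q=[534.83,-74.2,-.09]
for y in (82.6,62,45,19): print(y,proj(P,rack2w(q,[[-45,y+39,38.5],[-45,y-39,38.5],[-4,y,29],[0,114,31],[-45,122,10]])).round().tolist())
im=cv2.imread("pics/w3.png")[150:320,180:400];cv2.imwrite("pics/w3z.png",cv2.resize(im,None,fx=3.5,fy=3.5,interpolation=cv2.INTER_CUBIC))
E
```

```text
[497.64640139  13.2931816   25.14944334] [ 0.90034181 -0.94191815  0.01976892] [[277.3152862  248.44224918]]
82.6 [[201.0, 259.0], [358.0, 258.0], [279.0, 173.0], [214.0, 166.0], [211.0, 239.0]]
62 [[242.0, 259.0], [399.0, 258.0], [322.0, 173.0], [214.0, 166.0], [211.0, 239.0]]
45 [[277.0, 259.0], [433.0, 257.0], [356.0, 173.0], [214.0, 166.0], [211.0, 239.0]]
19 [[330.0, 258.0], [482.0, 257.0], [408.0, 173.0], [214.0, 166.0], [211.0, 239.0]]
```

View pics/w3z.png

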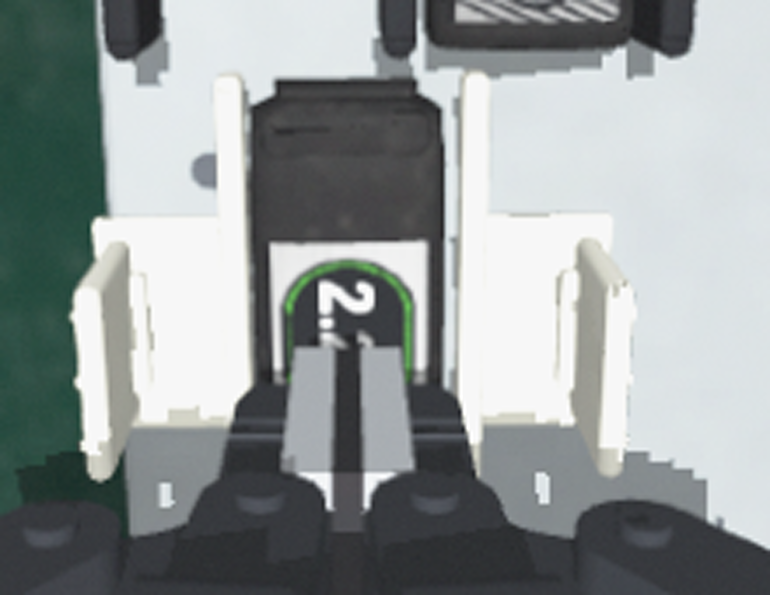

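```bash
python3 - <<'E'
from h import *
from workcell import env
s=env.sense(); print(s["ee_pos"],s["force"],s["joint_positions"])
for n,b in (("top",(150,300,230,420)),("side",(150,260,230,380))):
    im=env.camera(n); P=env.camera_params(n); print(n,proj(P,s["ee_pos"]))
    c=im[b[0]:b[1],b[2]:b[3]]; cv2.imwrite(f"pics/{n}3.png",cv2.resize(c,None,fx=4,fy=4,interpolation=cv2.INTER_CUBIC))
E
```

```text
[497.64640139  13.2931816   25.14944334] [ 0.90034181 -0.94191815  0.01976892] [-0.10909715  0.84727724 -0.01788007  2.07885849  0.06647156  0.21645019
 -1.84920669]
top [[296.24278043 238.11599974]]
side [[309.60607456 220.70359021]]
```

View pics/top3.png

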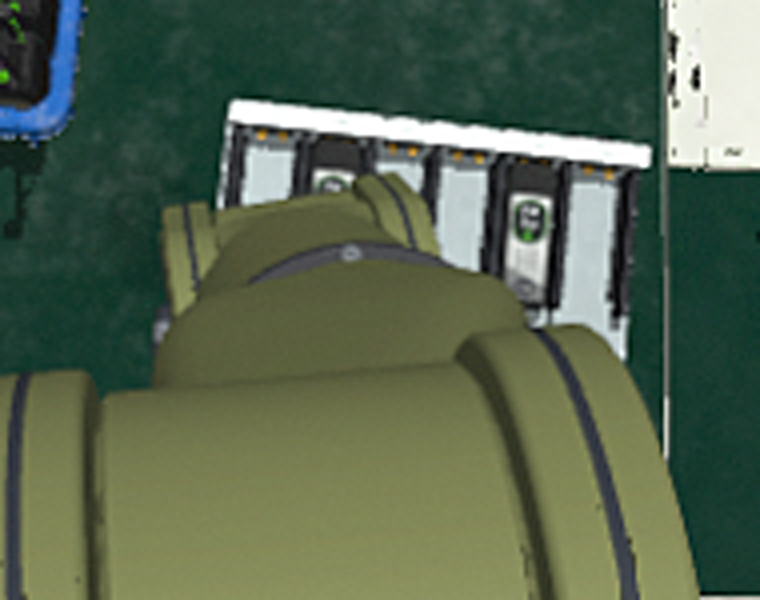

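View pics/side3.png

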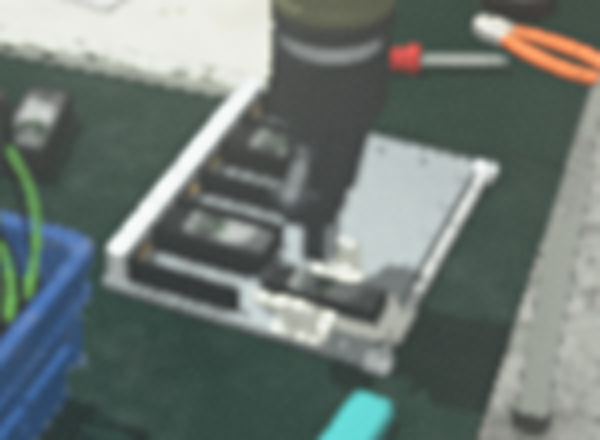

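```bash
python3 -m crank '[[[0,-15,0,0,0],[0,0,0,-25,0],[0,0,0,-25,0],[0,0,0,-20,0],[0,15,0,0,0],[0,0,0,0,0],[0,0,0,0,0],[0,0,0,0,0],[0,0,0,0,0],[0,0,0,0,0]]]'; python3 - <<'E'
from h import *
from workcell import env
s=env.sense(); im=env.camera("side");P=env.camera_params("side");print(s["ee_pos"],s["opening"],proj(P,s["ee_pos"]),proj(P,s["ee_pos"]+[0,0,14]))
u,v=310,225
p=proj(P,s["ee_pos"])[0].astype(int);x0,y0=p[0]-50,p[1]-50
c=im[y0:y0+75,x0:x0+100];print(x0,y0);cv2.imwrite("pics/s4.png",cv2.resize(c,None,fx=8,fy=8,interpolation=cv2.INTER_CUBIC))
im=env.camera("wrist");cv2.imwrite("pics/w4.png",cv2.resize(im[200:340,200:360],None,fx=4,fy=4,interpolation=cv2.INTER_CUBIC))
E
```

```text
time_s: 5.35
ee_pos: [504.4, 84.0, 25.6]
tcp_rot: [1.277, 1.164, -1.276]
force: [0.6, 0.1, 0.9]
opening: 0.0
[504.44204861  83.95308234  25.61481659] 8.441202094056882e-05 [[299.04663568 236.54011883]] [[299.17823787 232.50795882]]
249 186
```

View pics/s4.png

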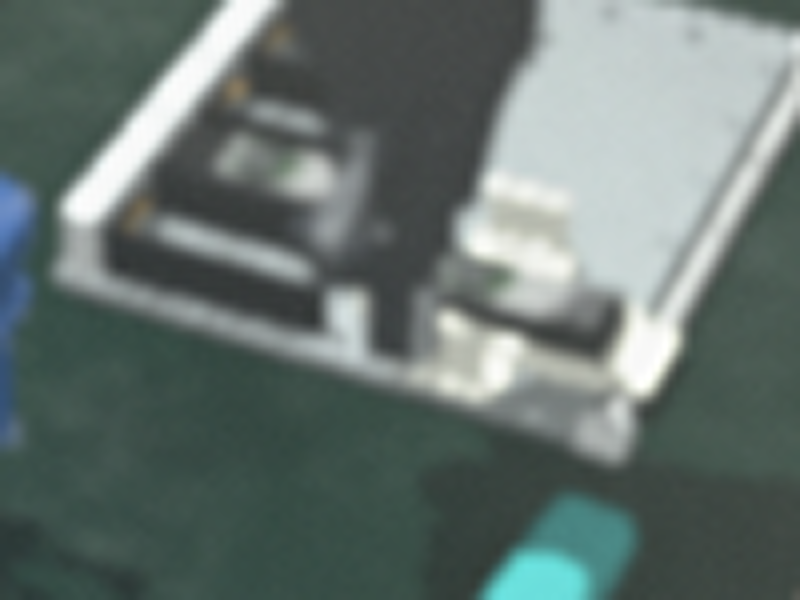

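View pics/w4.png

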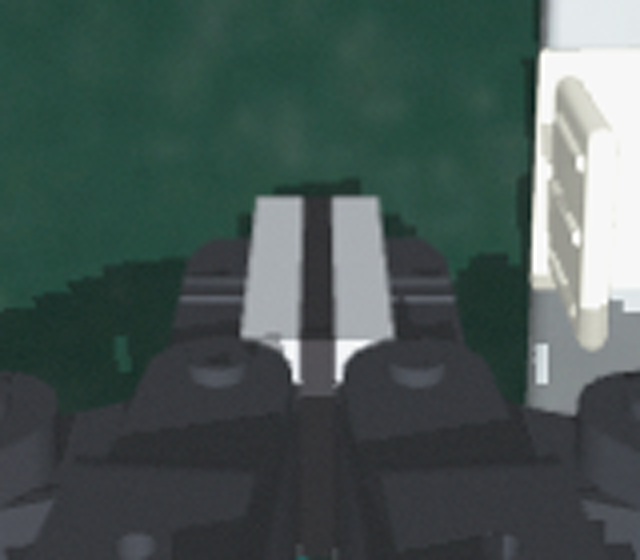

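```bash
python3 - <<'E'
from h import *
from workcell import env
s=env.sense();P=env.camera_params("wrist");R=Ro.from_rotvec(s["tcp_rot"]).as_matrix()
for h in (0,10,14,18,22): print(h,[proj(P,s["ee_pos"]+R@np.array([-h,w,z]))[0].round(1).tolist() for w in (0,11) for z in (-7.5,14.5)])
E
python3 -m crank '[[[0,5,0,0,0],[0,5,0,0,0],[0,5,0,0,0],[0,5,0,0,0],[0,0,0,0,0],[0,0,0,0,0],[0,0,0,0,0],[0,0,0,0,0],[0,0,0,0,0],[0,0,0,0,0]]]'
python3 - <<'E'
from h import *
from workcell import env
s=env.sense(); im=env.camera("side");P=env.camera_params("side");p=proj(P,s["ee_pos"])[0];print(p,s["ee_pos"])
x0,y0=249,186
cv2.imwrite("pics/s5.png",cv2.resize(im[y0:y0+75,x0:x0+100],None,fx=8,fy=8,interpolation=cv2.INTER_CUBIC))
E
```

```text
0 [[263.2, 248.4], [304.6, 248.4], [262.9, 228.7], [305.1, 228.7]]
10 [[262.3, 255.8], [306.1, 255.8], [261.9, 235.1], [306.6, 235.1]]
14 [[261.9, 259.0], [306.7, 259.0], [261.5, 237.9], [307.2, 237.8]]
18 [[261.5, 262.4], [307.4, 262.3], [261.1, 240.8], [307.9, 240.7]]
22 [[261.1, 265.9], [308.1, 265.8], [260.7, 243.8], [308.6, 243.8]]
time_s: 6.28
ee_pos: [504.4, 84.8, 5.4]
tcp_rot: [1.276, 1.165, -1.275]
force: [-0.1, 0.2, -0.4]
opening: -0.003
[298.78222522 242.45014922] [504.38791789  84.76155367   5.3801344 ]
```

View pics/s5.png

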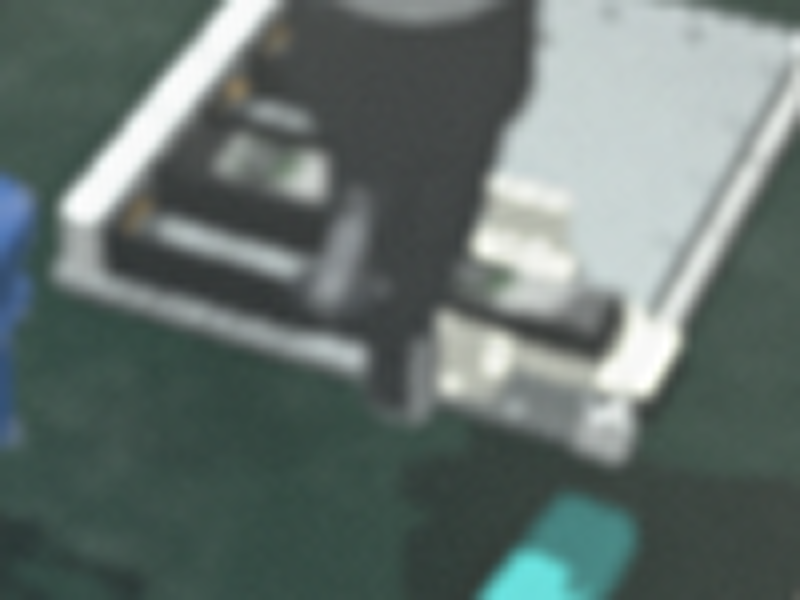

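```bash
python3 -m crank '[[[0,0,0,8,0],[0,0,0,5,0],[0,0,0,5,0],[0,0,0,7,0],[0,0,0,8,0],[0,0,0,8,0],[0,0,0,8,0],[0,0,0,8,0],[0,0,0,4,0],[0,0,0,0,0]]]'; cat > look.py <<'E'
import sys
from h import *
from workcell import env
n=sys.argv[1]
s=env.sense();P=env.camera_params("wrist"); im=env.camera("wrist"); cv2.imwrite(f"pics/{n}.png",cv2.resize(im,None,fx=1.4,fy=1.4,interpolation=cv2.INTER_CUBIC)); cv2.imwrite(f"pics/{n}raw.png",im)
import json;json.dump({k:(v.tolist() if hasattr(v,"tolist") else v) for k,v in P.items()},open(n+".json","w"))
q=[534.83,-74.2,-.09];d=s["ee_pos"][:2]-q[:2];c,k=np.cos(q[2]),np.sin(q[2]);print("rack",c*d[0]+k*d[1],-k*d[0]+c*d[1],s["ee_pos"][2],s["force"])
E
python3 look.py w6
```

```text
time_s: 7.17
ee_pos: [498.6, 21.7, 5.2]
tcp_rot: [1.276, 1.163, -1.279]
force: [0.4, 0.5, -0.0]
opening: 0.002
rack -44.74437645525777 92.25688727764414 5.230954400037631 [ 0.35252493  0.51252074 -0.00517061]
```

View pics/w6.png

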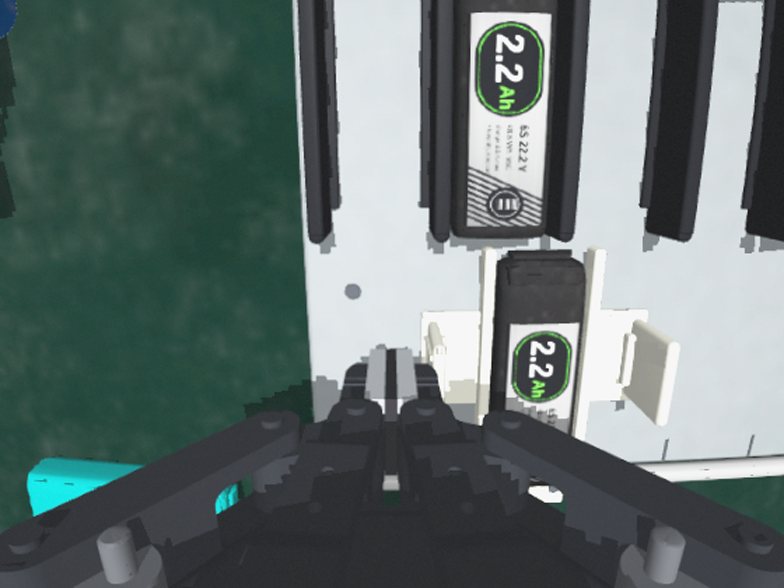

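```bash
cat > sh.py <<'E'
import sys,json
from h import *
n=sys.argv[1];P=json.load(open(n+".json"));q=[534.83,-74.2,-.09]
def inr(u,v,z):
    d=pix2plane(P,np.array([u/1.4-.15,v/1.4-.15]),z)-q[:2];c,s=np.cos(q[2]),np.sin(q[2]);return np.round([c*d[0]+s*d[1],-s*d[0]+c*d[1]],1).tolist()
for a in sys.argv[2:]:
    u,v,z=map(float,a.split(","));print(a,inr(u,v,z))
E
python3 sh.py w6 480,262,19 494,262,19 586,262,19 603,262,19 318,236,31 440,236,31 566,236,31 680,236,31 666,450,10 751,450,10 663,320,38.5
```

```text
480,262,19 [-9.0, 61.7]
494,262,19 [-9.0, 57.0]
586,262,19 [-9.0, 25.8]
603,262,19 [-9.0, 20.0]
318,236,31 [1.6, 113.1]
440,236,31 [1.4, 76.4]
566,236,31 [1.4, 38.0]
680,236,31 [1.6, 1.6]
666,450,10 [-88.7, -20.7]
751,450,10 [-90.6, -59.2]
663,320,38.5 [-23.2, 7.8]
```

```bash
python3 -m crank '[[[0,0,0,5,0],[0,0,0,5,0],[0,0,0,4,0],[0,0,0,3,0],[0,0,0,2,0],[0,0,0,0,0],[0,0,0,0,0],[0,0,0,0,0],[0,0,0,0,0],[0,0,0,0,0]]]';python3 look.py w7
```

```text
time_s: 8.05
ee_pos: [496.9, 4.8, 5.2]
tcp_rot: [1.275, 1.165, -1.276]
force: [0.3, 0.9, 0.3]
opening: 0.001
rack -44.881521046026855 75.28497074193155 5.208924463661599 [0.2632038  0.91594059 0.26119712]
```

View pics/w7.png

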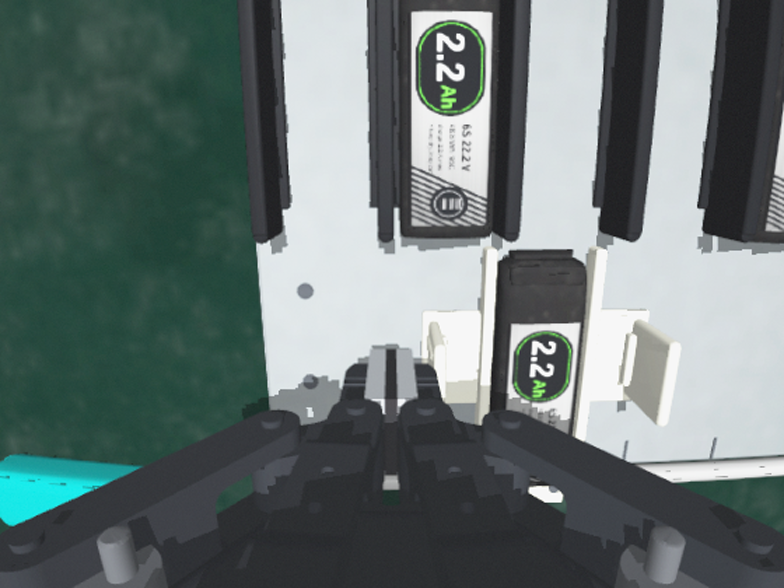

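```bash
python3 sh.py w7 482,262,19 496,262,19 587,262,19 605,262,19 387,236,31  510,236,31 625,236,31 627,450,10 713,447,10
```

```text
482,262,19 [-9.0, 44.1]
496,262,19 [-9.0, 39.5]
587,262,19 [-9.0, 8.7]
605,262,19 [-9.0, 2.4]
387,236,31 [1.3, 75.5]
510,236,31 [1.4, 38.3]
625,236,31 [1.6, 2.6]
627,450,10 [-87.8, -20.9]
713,447,10 [-87.9, -58.2]
```

```bash
python3 -m crank '[[[0,0,0,3,0],[0,0,0,2,0],[0,0,0,0,0],[0,0,0,0,0],[0,0,0,0,0],[0,0,0,0,0],[0,0,0,-10,0],[0,-20,0,-15,0],[0,-40,-30,20,0],[0,-40,-38,25,0]]]';python3 -m crank '[[[0,0,-38,25,0],[0,0,-10,11,0],[0,0,0,0,0],[0,0,0,0,0],[0,0,0,0,0],[0,0,0,0,0],[0,0,0,0,0],[0,0,0,0,0],[0,0,0,0,0],[0,0,0,0,0]]]';python3 look.py w8
```

```text
time_s: 8.93
ee_pos: [448.3, -0.5, 84.2]
tcp_rot: [1.275, 1.166, -1.27]
force: [0.8, -1.4, 1.2]
opening: -0.001
time_s: 9.77
ee_pos: [399.2, -32.6, 83.5]
tcp_rot: [1.275, 1.165, -1.275]
force: [-0.3, 0.1, -0.4]
opening: -0.002
rack -138.8551201144319 29.237666428024962 83.51980588084798 [-0.31872653  0.08710634 -0.39337518]
```

View pics/w8.png

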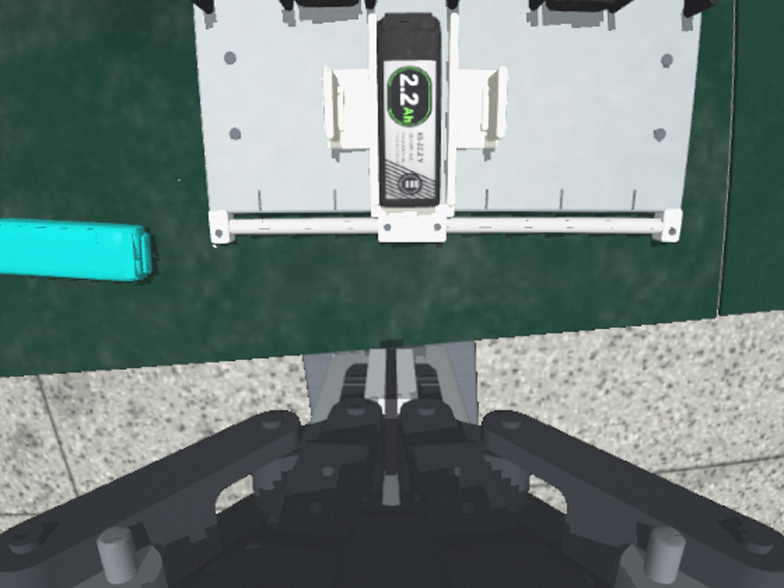

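```bash
python3 sh.py w8 259,200,10 335,200,10 487,200,10 561,200,10 634,200,10 387,227,14.5 438,227,14.5 371,150,19 454,150,19 379,205,29 442,205,29 379,60,29 440,60,29
```

```text
259,200,10 [-88.3, 94.9]
335,200,10 [-88.5, 56.4]
487,200,10 [-88.5, -20.1]
561,200,10 [-88.2, -58.0]
634,200,10 [-87.8, -96.3]
387,227,14.5 [-101.6, 30.2]
438,227,14.5 [-101.6, 4.8]
371,150,19 [-64.6, 37.7]
454,150,19 [-64.6, -1.6]
379,205,29 [-89.6, 33.8]
442,205,29 [-89.6, 4.6]
379,60,29 [-26.7, 33.4]
440,60,29 [-26.6, 6.8]
```

```bash
python3 -m crank '[[[0,20,0,7,0],[0,25,0,4,0],[0,18,0,0,0],[0,8,0,0,0],[0,2,0,0,0],[0,0,0,0,0],[0,0,10,0,0],[0,0,8,0,0],[0,0,0,0,0],[0,0,0,0,0]]]';python3 look.py w9; python3 - <<'E'
from h import *
from workcell import env
s=env.sense(); im=env.camera("side");P=env.camera_params("side");p=proj(P,s["ee_pos"])[0];print(p,s["ee_pos"])
x0,y0=int(p[0])-50,int(p[1])-45;print(x0,y0)
cv2.imwrite("pics/s9.png",cv2.resize(im[y0:y0+75,x0:x0+100],None,fx=8,fy=8,interpolation=cv2.INTER_CUBIC))
E
```

```text
time_s: 10.65
ee_pos: [421.7, -45.3, 38.4]
tcp_rot: [1.269, 1.172, -1.286]
force: [-0.4, 0.4, 0.2]
opening: -0.004
rack -115.2743928062902 18.633875671300252 38.379789745745335 [-0.43695949  0.42961953  0.23327542]
[342.69141507 210.22159163] [421.05268994 -45.36108932  38.3518586 ]
292 165
```

View pics/w9.png

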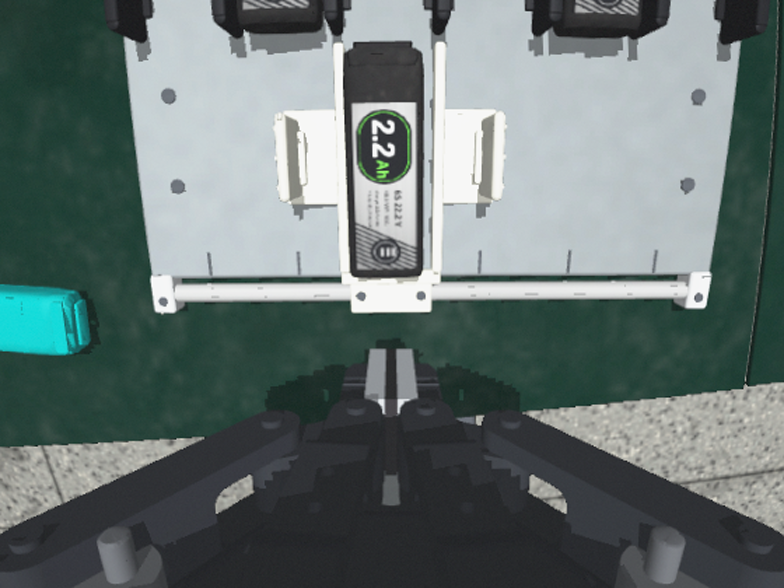

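View pics/s9.png

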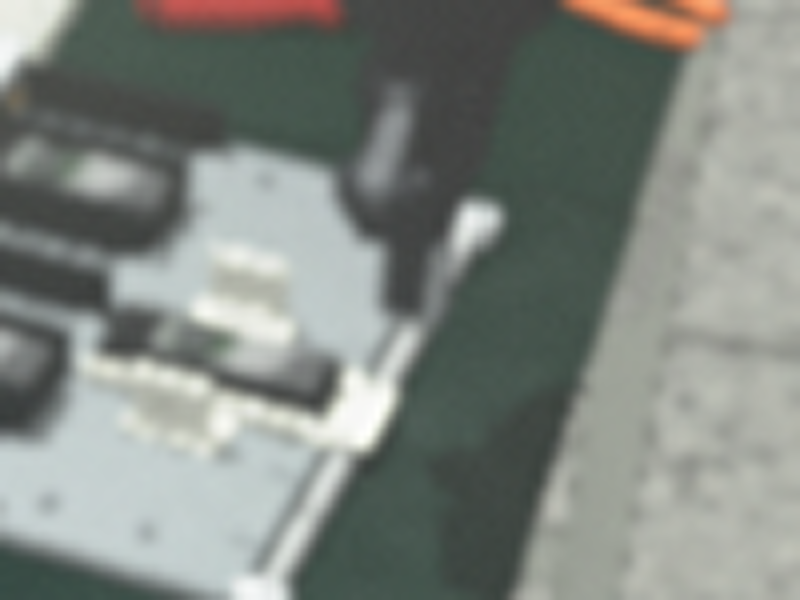

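```bash
python3 - <<'E'
from h import *
from workcell import env
s=env.sense();print(np.round(s["joint_positions"],3),Ro.from_rotvec(s["tcp_rot"]).as_matrix().round(3),s["ee_pos"],s["force"])
E
python3 sh.py w9 343,275,29 424,275,29 361,296,14.5 421,296,14.5 209,262,10 299,262,10 480,262,10 568,262,10
```

```text
[ 0.077  0.797 -0.129  2.276  0.832  0.127 -2.504] [[-0.013  0.996 -0.09 ]
 [-0.002 -0.091 -0.996]
 [-1.    -0.013  0.003]] [420.77198458 -45.36396551  38.32661825] [-0.237604    0.53782535  0.90013273]
343,275,29 [-89.1, 36.0]
424,275,29 [-89.2, 5.0]
361,296,14.5 [-101.6, 30.2]
421,296,14.5 [-101.7, 5.0]
209,262,10 [-87.7, 94.9]
299,262,10 [-87.9, 56.4]
480,262,10 [-88.1, -20.0]
568,262,10 [-88.1, -57.7]
```

```bash
python3 -m crank '[[[0,-20,0,0,0],[0,-25,0,0,0],[0,0,0,0,-0.12],[0,0,0,0,-0.12],[0,0,0,0,-0.12],[0,0,0,0,-0.12],[0,0,0,0,-0.12],[0,0,0,0,-0.12],[0,0,0,0,-0.12],[0,0,0,0,-0.12]]]'; python3 - <<'E'
from h import *
from workcell import env
s=env.sense();print(np.round(s["joint_positions"],3),Ro.from_rotvec(s["tcp_rot"]).as_matrix().round(3).tolist(),s["ee_pos"])
# tip height check on s5 (TCP 504.4,84.8,5.4)
P=env.camera_params("side");R=Ro.from_rotvec([1.276,1.165,-1.275]).as_matrix()
for h in (0,14,20,25,29,33):
    print(h,[(proj(P,np.array([504.4,84.8,5.4])+R@np.array([-h,w,z]))[0]-[249,186]).__mul__(8).round().tolist() for w in (-11,11) for z in (-12,12)])
E
```

```text
time_s: 11.58
ee_pos: [420.9, -45.3, 83.1]
tcp_rot: [0.539, 1.514, -0.55]
force: [0.7, -0.1, -0.2]
opening: 0.002
[ 0.362  0.747 -0.589  2.239  1.005  0.464 -1.748] [[-0.014, 0.64, 0.768], [-0.002, 0.768, -0.64], [-1.0, -0.011, -0.009]] [420.90852034 -45.27445169  83.09429346]
0 [[415.0, 485.0], [443.0, 439.0], [353.0, 465.0], [382.0, 419.0]]
14 [[416.0, 453.0], [445.0, 407.0], [353.0, 433.0], [383.0, 388.0]]
20 [[416.0, 439.0], [445.0, 394.0], [353.0, 419.0], [383.0, 374.0]]
25 [[417.0, 428.0], [446.0, 382.0], [354.0, 408.0], [384.0, 363.0]]
29 [[417.0, 419.0], [446.0, 373.0], [354.0, 399.0], [384.0, 354.0]]
33 [[417.0, 409.0], [447.0, 364.0], [354.0, 390.0], [384.0, 345.0]]
```

```bash
python3 -m crank '[[[0,0,0,0,-0.121],[0,0,0,0,-0.121],[0,0,0,0,-0.121],[0,0,0,0,-0.121],[0,0,0,0,-0.121],[0,10,0,6,0],[0,10,0,2,0],[0,10,0,0,0],[0,10,0,0,0],[0,10,0,0,0]]]'; cat > st.py <<'E'
from h import *
from workcell import env
s=env.sense();q=[534.83,-74.2,-.09];d=s["ee_pos"][:2]-q[:2];c,k=np.cos(q[2]),np.sin(q[2])
R=Ro.from_rotvec(s["tcp_rot"]).as_matrix()
print("rack",np.round([c*d[0]+k*d[1],-k*d[0]+c*d[1],s["ee_pos"][2]],1),"j",np.round(s["joint_positions"],3),"F",np.round(s["force"],1),"zyaw",np.arctan2(R[1,2],R[0,2]),"down",R[:,0].round(3))
E
python3 st.py
```

```text
time_s: 12.42
ee_pos: [428.2, -46.2, 32.5]
tcp_rot: [0.073, 1.584, -0.077]
force: [0.3, -1.0, -0.1]
opening: 0.001
rack [-108.7   18.3   32.5] j [ 0.384  0.879 -0.637  2.239  1.293  0.498 -1.416] F [ 0.3 -1.  -0.1] zyaw -0.09536325002255158 down [-0.014 -0.002 -1.   ]
```

```bash
python3 -m crank '[[[0,10,0,0,0],[0,10,0,0,0],[0,8,0,0,0],[0,5,0,0,0],[0,2,0,0,0],[0,0,0,0,0],[0,0,0,0,0],[0,0,0,0,0],[0,0,0,0,0],[0,0,0,0,0]]]'; python3 st.py; python3 - <<'E'
from h import *
from workcell import env
s=env.sense(); im=env.camera("side");P=env.camera_params("side");p=proj(P,s["ee_pos"])[0]
x0,y0=int(p[0])-60,int(p[1])-50;print(x0,y0)
R=Ro.from_rotvec(s["tcp_rot"]).as_matrix()
for h in (20,25,29): print(h,[(proj(P,s["ee_pos"]+R@np.array([-h,w,z]))[0]-[x0,y0]).__mul__(8).round().tolist() for w in (-11,11) for z in (-7.5,7.5,12)])
cv2.imwrite("pics/s10.png",cv2.resize(im[y0:y0+75,x0:x0+100],None,fx=8,fy=8,interpolation=cv2.INTER_CUBIC))
im=env.camera("wrist");cv2.imwrite("pics/w10.png",cv2.resize(im,None,fx=1.4,fy=1.4))
E
```

```text
time_s: 13.25
ee_pos: [429.2, -46.2, -1.6]
tcp_rot: [0.074, 1.581, -0.078]
force: [0.5, 0.2, 0.2]
opening: -0.004
rack [-107.7   18.4   -1.6] j [ 0.359  0.949 -0.594  2.246  1.472  0.476 -1.578] F [0.5 0.2 0.2] zyaw -0.09627406725553202 down [-0.012 -0.002 -1.   ]
278 170
20 [[520.0, 348.0], [480.0, 336.0], [467.0, 333.0], [499.0, 384.0], [458.0, 372.0], [446.0, 369.0]]
25 [[521.0, 336.0], [481.0, 325.0], [468.0, 322.0], [500.0, 373.0], [459.0, 361.0], [447.0, 358.0]]
29 [[522.0, 327.0], [481.0, 316.0], [469.0, 313.0], [501.0, 364.0], [460.0, 352.0], [448.0, 349.0]]
```

View pics/s10.png

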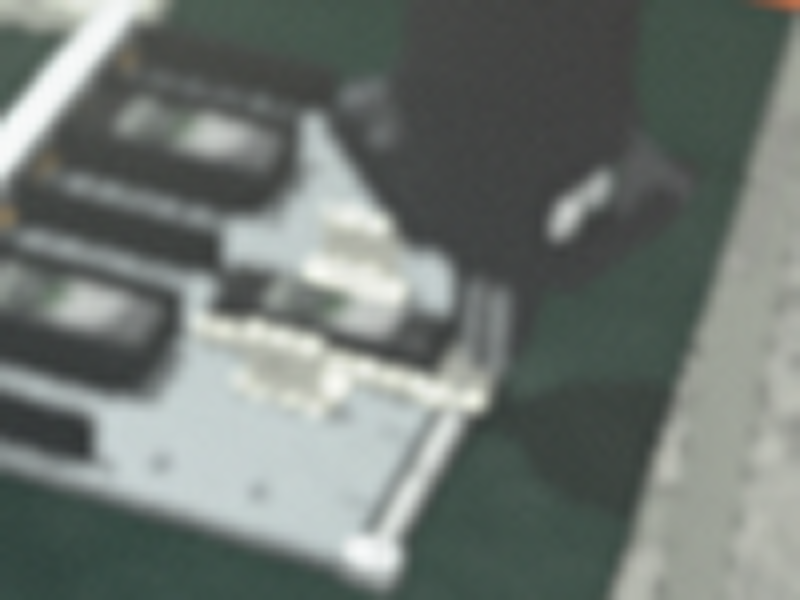

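View pics/w10.png

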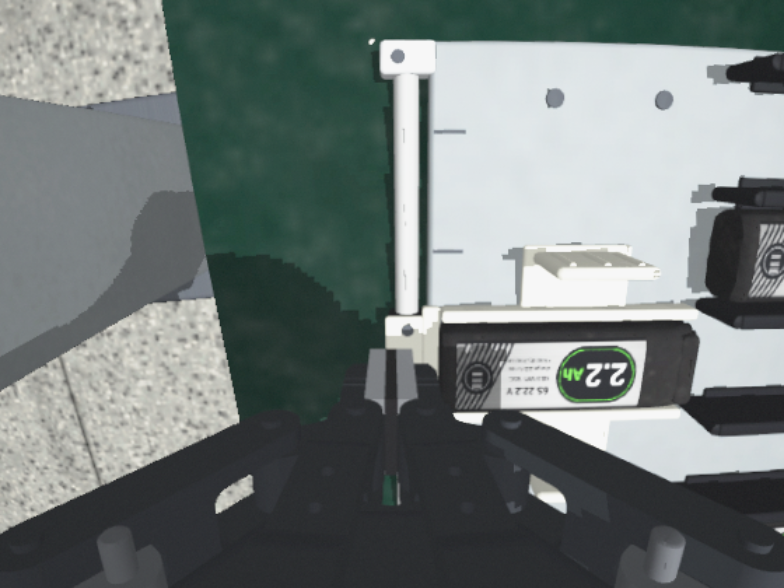

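```bash
python3 -m crank '[[[0,1.5,0.7,2,0],[0,0,0,4,0],[0,0,0,6,0],[0,0,0,8,0],[0,0,0,8,0],[0,0,0,8,0],[0,0,0,8,0],[0,0,0,6,0],[0,0,0,3,0],[0,0,0,0,0]]]'; python3 st.py; python3 look.py w11
```

```text
time_s: 14.18
ee_pos: [481.0, -50.4, -3.9]
tcp_rot: [0.074, 1.583, -0.078]
force: [-2.9, 0.7, 4.4]
opening: 0.002
rack [-55.7  18.8  -3.9] j [ 0.379  0.973 -0.622  2.092  1.237  0.537 -1.296] F [-2.9  0.7  4.4] zyaw -0.0964446104931936 down [-0.014 -0.002 -1.   ]
rack -55.73469984641897 18.83783717974688 -3.9212877561692894 [-2.92517333  0.71819385  4.36612436]
```

View pics/w11.png

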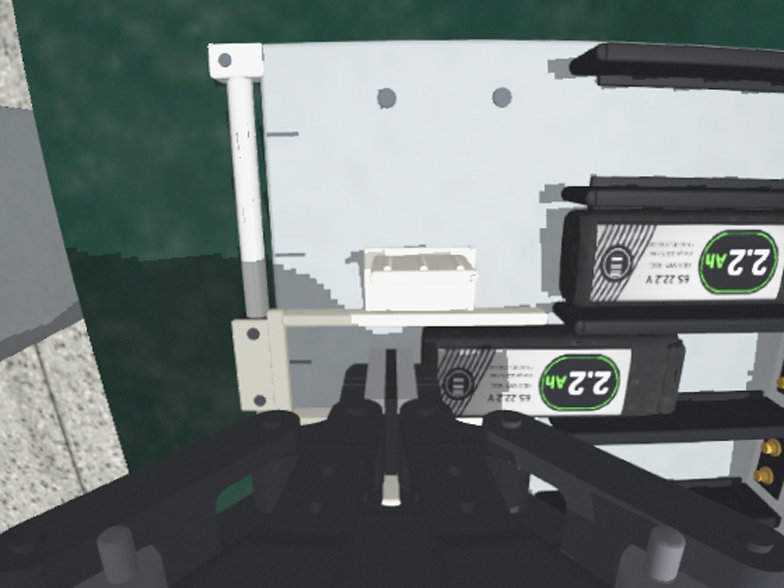

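```bash
python3 sh.py w11 423,340,29 686,375,29 640,330,29 254,255,10 296,135,10 545,310,19
```

```text
423,340,29 [-45.1, 33.3]
686,375,29 [38.8, 20.8]
640,330,29 [21.3, 36.1]
254,255,10 [-100.3, 56.2]
296,135,10 [-84.2, 94.1]
545,310,19 [-5.5, 39.5]
```

```bash
python3 -m crank '[[[0,0,0,-4,0],[0,4,0,0,0],[0,0,0,4,0],[0,0,0,7,0],[0,0,0,8,0],[0,0,0,8,0],[0,0,0,8,0],[0,0,0,6,0],[0,0,0,3,0],[0,0,0,0,0]]]'; python3 st.py; python3 look.py w12
```

```text
time_s: 15.07
ee_pos: [522.4, -54.5, -8.7]
tcp_rot: [0.074, 1.581, -0.078]
force: [0.2, 0.3, 0.2]
opening: -0.003
rack [-14.2  18.5  -8.7] j [ 0.397  1.009 -0.658  1.97   1.136  0.609 -1.152] F [0.2 0.3 0.2] zyaw -0.09685235283181944 down [-0.012 -0.002 -1.   ]
rack -14.18684124369067 18.53983815036824 -8.683799482325588 [0.17620351 0.34168314 0.20251454]
```

View pics/w12.png

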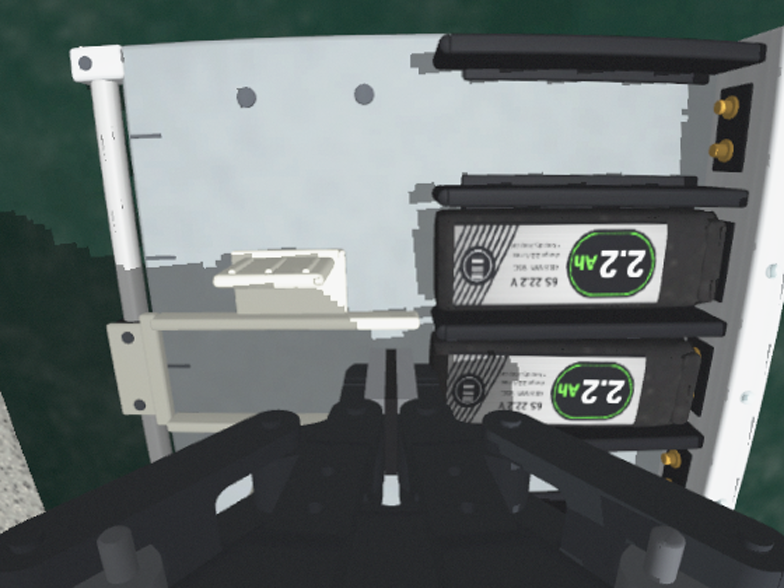

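```bash
python3 sh.py w12 431,340,29 440,215,29; python3 -m crank '[[[0,0,0,2,0],[0,0,0,2,0],[0,0,0,1,0],[0,0,0,1,0],[0,0,0,0,0],[0,0,0,0,0],[0,0,0,0,0],[0,0,0,0,0],[0,0,0,0,0],[0,0,0,0,0]]]'; python3 st.py; python3 look.py w13;python3 - <<'E'
import cv2
im=cv2.imread("pics/w13raw.png");cv2.imwrite("pics/w13z.png",cv2.resize(im[110:330,240:560],None,fx=2.5,fy=2.5,interpolation=cv2.INTER_CUBIC))
E
```

```text
431,340,29 [-1.5, 34.8]
440,215,29 [0.4, 71.0]
time_s: 15.95
ee_pos: [525.7, -55.0, -8.7]
tcp_rot: [0.073, 1.585, -0.078]
force: [-5.1, -0.6, 2.5]
opening: 0.001
rack [-10.8  18.3  -8.7] j [ 0.4    1.013 -0.664  1.956  1.121  0.622 -1.133] F [-5.1 -0.6  2.5] zyaw -0.09576803217665211 down [-0.015 -0.002 -1.   ]
rack -10.837558023398806 18.30329962836259 -8.73182182725292 [-5.14061922 -0.64579967  2.47860483]
```

View pics/w13z.png

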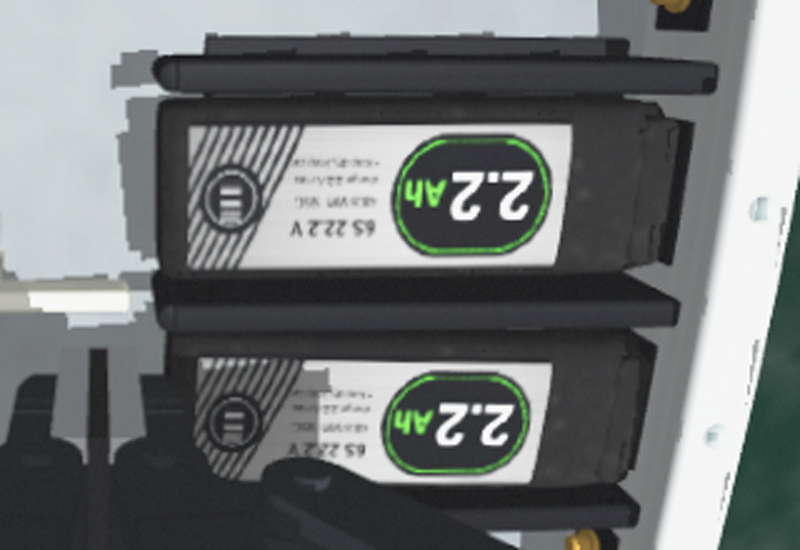

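```bash
python3 -m crank '[[[0,0,0,1,0],[0,0,0,1,0],[0,0,0,1,0],[0,0,0,0,0],[0,0,0,0,0],[0,0,0,0,0],[0,0,0,0,0],[0,0,0,0,0],[0,0,0,0,0],[0,0,0,0,0]]]'; python3 st.py
```

```text
time_s: 16.83
ee_pos: [525.8, -55.1, -8.8]
tcp_rot: [0.072, 1.589, -0.078]
force: [-10.5, 1.4, 6.8]
opening: 0.001
rack [-10.7  18.2  -8.8] j [ 0.401  1.015 -0.668  1.951  1.113  0.63  -1.123] F [-10.5   1.4   6.8] zyaw -0.0950341694136334 down [-0.02  -0.003 -1.   ]
```

```bash
python3 -m crank '[[[0,0,0,-6,0],[0,0,0,-10,0],[0,-20,0,0,0],[0,-40,0,0,0],[0,-40,0,0,0],[0,-40,-20,0,0],[0,-40,-40,0,0],[0,0,-40,0,0],[0,0,-30,0,0],[0,0,0,0,0]]]'; python3 st.py; python3 look.py w14;python3 - <<'E'
import sys
sys.path.insert(0,".")
from h import *
from workcell import env
im=env.camera("side")[150:260,230:380];cv2.imwrite("pics/s14.png",cv2.resize(im,None,fx=5,fy=5,interpolation=cv2.INTER_CUBIC))
E
```

```text
time_s: 17.67
ee_pos: [504.5, -180.4, 158.4]
tcp_rot: [0.078, 1.581, -0.093]
force: [-0.6, -0.3, -1.1]
opening: -0.003
rack [ -20.7 -108.5  158.4] j [ 0.761  0.784 -0.895  1.857  0.784  0.913 -0.627] F [-0.6 -0.3 -1.1] zyaw -0.10854890817136352 down [-0.012 -0.009 -1.   ]
rack -20.659583162269413 -108.4849157587244 158.3612782804451 [-0.64359244 -0.30676172 -1.11302291]
```

View pics/w14.png

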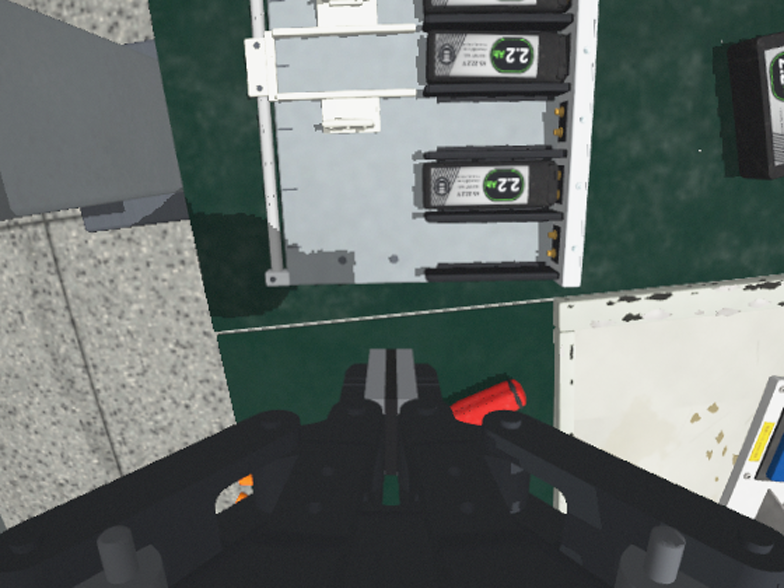

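View pics/s14.png

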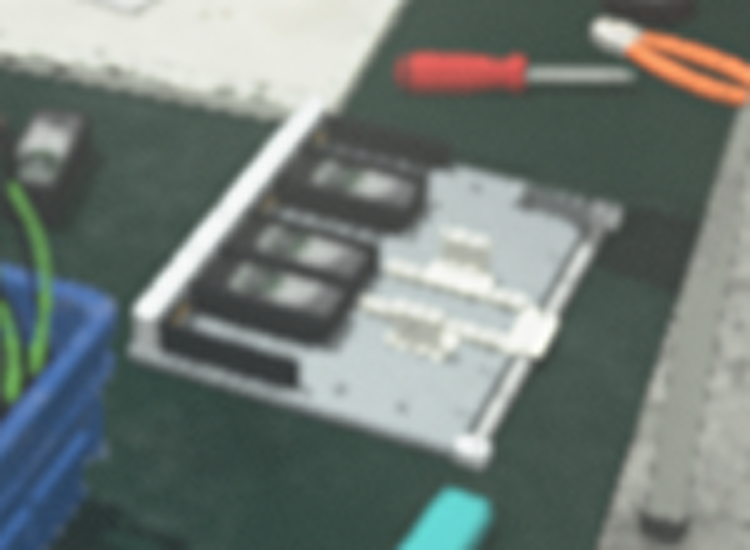

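```bash
python3 sh.py w14 427,55,29 424,185,29 283,65,10 286,129,10 290,189,10 350,32,19 350,95,19 256,45,14.5 258,89,14.5 430,34,29 429,83,29 560,38,29 560,85,29; python3 - <<'E'
import cv2
im=cv2.imread("pics/w14raw.png");cv2.imwrite("pics/w14z.png",cv2.resize(im[0:170,170:430],None,fx=3,fy=3,interpolation=cv2.INTER_CUBIC))
E
```

```text
427,55,29 [1.8, 18.7]
424,185,29 [-0.3, -55.8]
283,65,10 [-86.5, 19.1]
286,129,10 [-87.1, -19.5]
290,189,10 [-87.1, -57.4]
350,32,19 [-43.2, 34.7]
350,95,19 [-44.5, -1.3]
256,45,14.5 [-101.5, 30.5]
258,89,14.5 [-102.1, 4.8]
430,34,29 [3.6, 30.1]
429,83,29 [2.9, 3.2]
560,38,29 [79.1, 27.7]
560,85,29 [80.3, 1.6]
```

View pics/w14z.png

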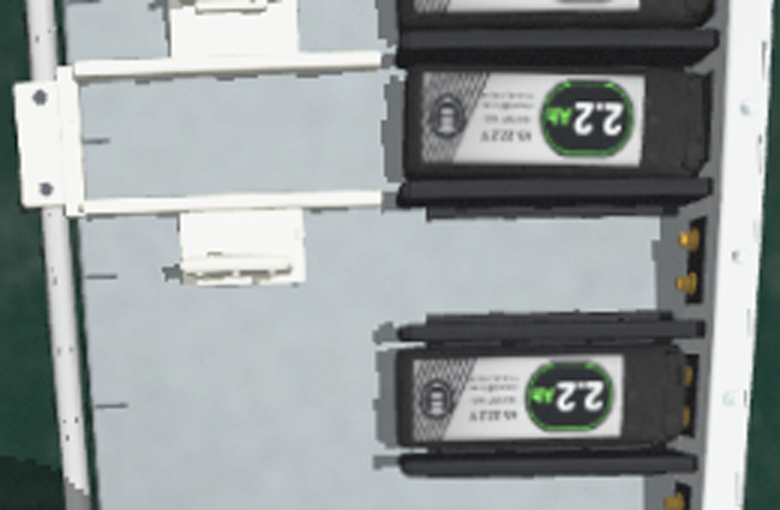

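```bash
python3 -c "
from workcell import env
print(env.sense()['force'],env.sign_off())"
```

```text
the job is handed in; nothing more can be done
[ 0.32235282  0.71533909 -0.01993483] None
```

I pushed the shuttle along the rail to the third gap, then pushed the pack out of it until it was home against the contact wall. The job was handed in at about 18 s; hand-in reports no verdict.

**Last checks (wrist camera, rack frame):**
- **Pack:** the rear end is at x about +2 mm, so its middle is about 44 mm in. It is centred in y and straight to within what I can measure. The pins are hidden behind it, so I could not see them pressed. At the end the force rose to about 10 N with no further motion, so it was against a hard stop.
- **Shuttle:** it stands about 1 mm right of gap centre; different reference points gave y = 17.6 to 18.7 mm against a target of 19.
- **Other objects:** the packs in gaps 2 and 5 looked in place in the final view. I did not measure the screwdriver, board and tin against their start positions, but the arm never went near them at low height.
- **Robot:** clear of everything when I handed in, with force readings of about zero.

**What went wrong on the way:**
- **First pass at the tab missed:** the shut fingertips really end about 25–29 mm behind the reported tool point, so the finger passed above the tab and the pack without touching them. I measured the offset in the side and wrist views and lowered the tool to match.
- **First descent behind the pack stopped short:** it ran into a wrist joint limit. I turned the gripper a quarter turn and pushed with the back of a finger instead.

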